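Flip through the picture rack to show the heart

ROBOT

A 6-joint arm with a two-finger parallel gripper is mounted at the origin on the work surface. World frame = base frame: x ahead of the robot, y to its left, z up, the work surface at z = 0. Lengths are in m, angles in rad, forces in N, time in s.
With the tool pointing down it reaches from about 0.35 to 0.925 m from the base axis. Payload 6.4 kg.
Tool frame: the origin (TCP) lies midway between the tips of the shut fingers; the grasp point (between the pads) lies 19 mm behind it; x points along the fingers, z is the direction in which the jaws open and shut, and the axes are right-handed (so a half turn about x gives the same grasp; the last joint's range is limited). The gripper opens to 85 mm and grips with 20 to 120 N. Pads are 22 mm wide; open, the fingers measure 114 mm over their backs; the gripper's body (76 mm by 85 mm) begins 54 mm behind the grasp point. The pads swing forward as they close: fully open they stand 13 mm farther back than shut.
Start: joints at [-1.516, 0.245, 1.558, -0, 1.339, -0.174], TCP at [0.147, -0.633, 0.231] pointing down, gripper open.
Joint ranges: [-3.13, 3.13], [-1.02, 2.26], [0.13, 2.54], [-0.95, 4.09], [0.21, 2.88], [-2.74, 2.74]. Speed limits (rad/s): [2.57, 2.57, 3.14, 3.14, 3.14, 3.14].

INTERFACE

Orientations are given as [roll, pitch, yaw] about the fixed x, y, z axes, in that order (R = Rz(yaw) Ry(pitch) Rx(roll)).
In Python, from plant import manip, ik, grab_frame, boxes_of gives the robot as it stands. Calls block until the motion is done:
- manip.reach(position, orientation): joint-space move of the TCP to a pose.
- manip.line_to(position, frame=None, velocity=0.15, until_force=None): straight line of the TCP; frame=None keeps the orientation; velocity is the mean speed in m/s. With until_force (N) it stops when the force on the tool has changed by that much, and returns True; else False.
- manip.set_joints(angles): joint-space move.
- manip.let_go() and manip.close_gripper(grip_force=None): open the fingers fully, or close them until they stop; grip_force is the grip in N (None keeps the last).
- manip.wait(seconds).
- ik(position, orientation): joint angles nearest the present ones, or None.
- manip.sense(): the state.
- grab_frame(name): name is "scene" or "top" or "wrist"; returns a dict with "color" (480x640x3 uint8, red, green, blue), "range_z" (480x640 float32, m along the optical axis (not along the pixel's ray), 0 where there is no reading), "vertical_fov" (degrees; the focal length in pixels is half the picture's height over the tangent of half this angle, whatever the lens; pixels are square), "cx", "cy" (the principal point, pixels), "rvec" (rotation vector, rad) and "tvec" (3), from world to camera coordinates, as OpenCV has them. Camera axes: x right, y down, z forward; pixel columns grow to the right and rows downward; lengths in m; the calibration is good to about 2 mm. A picture is of the moment at which its call begins.
A pose or a line that the arm cannot do raises manip.PlanningError and nothing moves.
- manip.hand_in(): hands the job in, once; it reports no verdict.
Trained networks look in the newest picture that a camera, given by its name, has taken for a name from the list of things; names that differ only in an ending like _2 or _b are one class to them, and where a whole thing is asked for, a point or a joint stands for the part that bears it (a point fixed in the world has none). Each returns a list of dicts, best first, with "p" (0 to 1); they miss things now and then, are a little off and sometimes report something else, mostly with a low value. They report only what shows in the picture. A call takes as long as a camera call. They do not tell look-alikes from the thing itself.
- boxes_of(camera, target): "bbox" ([left, top, width, height] in pixels, round what is visible of it).
The state is a dict: "clock": time; "qpos": joint angles; "joint_velocities": joint speeds; "joint_efforts": joint torques, N m; "eef_pos": TCP position; "tcp_rot": TCP orientation; "ft_force": force on the tool from outside, world axes, zero at the start; "moment": the same for the moment, N m; "gripper_width": finger opening in m.
Only numpy, scipy, OpenCV 4.12 (cv2) and the standard library are available. Lean on these libraries where they do the work, as an engineer would, in place of code of your own. Each camera call takes 0.05 s, during which the arm holds its last target.

TASK

A customer wants to see the white-framed heart picture: flip forward every picture standing in front of it in the wooden rack, pushing each over from behind with the fingertips so that it leans away, towards the front of the rack. Leave the heart picture and any picture behind it leaning back in their slots as they are, only push (do not lift or carry any picture), and do not disturb the jar, the tape or the stamp beside the rack.

Things in the scene. Friction and masses are not known exactly. Their poses are not given: they have to be found in the camera images.
- rack: Light wooden picture rack, fixed to the table, 290 mm long (x), 178 mm wide (y), side rails 70 mm high. Origin: centre of its underside, on the table. Its x axis points to the front of the rack, the way the pictures face (away from the robot, give or take 30 degrees). Four slots lie across it at x = -108, -36, 36 and 108 mm, one picture in each; the sea picture starts in the front slot, the others in any order.
- rack_slot_front (a point): Middle of the floor of the rack's front slot (x = 108 mm). Every slot is alike: floor 15.5 mm wide, 12 mm above the table, between wooden ridges 67 mm high above the table, which slope 15 degrees away from upright on both sides, so that a picture can lean back on the ridge behind it or forward on the ridge in front.
- sea_picture_top (a point): Middle of the sea picture's top edge. At first all pictures lean back (tops towards the rack's -x) 15 to 20 degrees, top edges about 195 mm above the table, with about 57 mm of free gap (level) between neighbours. Pushed from behind near its top, a picture pivots on its bottom edge; it can stay standing within 5 degrees of upright, and beyond that falls forward on the ridge in front.
- flower_picture_top (a point): Middle of the flower picture's top edge.
- leaf_picture_top (a point): Middle of the leaf picture's top edge.
- heart_picture_top (a point): Middle of the heart picture's top edge.
- heart_picture: The heart picture, the one to show: a heart of red flowers on white in a frame, 150 mm wide, 190 mm tall, 14 mm thick, about 0.2 to 0.4 kg, loose in its slot. Origin: middle of its bottom edge; its z runs up along the picture, its x is the way the picture faces (the picture's front), its y along its width. Frame: white.
- flower_picture: Purple flowers on white in a frame, 150 mm wide, 190 mm tall, 14 mm thick, about 0.2 to 0.4 kg, loose in its slot. Origin: middle of its bottom edge; its z runs up along the picture, its x is the way the picture faces (the picture's front), its y along its width. Frame: black.
- leaf_picture: A green leaf branch on white in a frame, 150 mm wide, 190 mm tall, 14 mm thick, about 0.2 to 0.4 kg, loose in its slot. Origin: middle of its bottom edge; its z runs up along the picture, its x is the way the picture faces (the picture's front), its y along its width. Frame: dark brown wood.
- sea_picture: Blue sea and an orange sun in a frame, 150 mm wide, 190 mm tall, 14 mm thick, about 0.2 to 0.4 kg, loose in its slot. Origin: middle of its bottom edge; its z runs up along the picture, its x is the way the picture faces (the picture's front), its y along its width. Frame: turquoise.
- jar: Closed jar with brass lid, 60 mm diameter, 85 mm tall, standing beside the rack: leave it alone. Origin: centre of its underside.
- tape: Roll of brown tape lying flat beside the rack, 84 mm outside diameter, 24 mm high: leave it alone. Origin: centre of its underside.
- stamp: Dark wooden hand stamp with a knob, 44 mm diameter, 73 mm tall, standing beside the rack: leave it alone. Origin: centre of its underside.
Not all that is in view belongs to the job. Leave any pink or yellow look-alike of the leaf_picture alone.

How it is judged:
By the outcome, as a careful person would: the job done as asked, in the order asked, and still so for the second after the job is handed in, with the robot touching nothing.
It also fails if it takes over 51 s, if anything falls off the work surface, if the arm or the gripper's body presses on something with over 40 N, if the wrist force passes 120 N, or if a joint passes its speed limit or range.

## Working session

There is one attempt and no reset: what is moved stays moved. The work goes in short steps, each a Python script; the robot and the scene stay as the last script left them, time stands still between calls to the robot, and variables do not carry over. Pictures are saved under pics/ and viewed, and the job is handed in when it is done.

```bash
ls; mkdir -p pics; cat > h.py <<'E'
import numpy as np,cv2
from plant import manip, ik, grab_frame, boxes_of
def K(f):
    fl=240/np.tan(np.radians(f["vertical_fov"])/2); return fl,f["cx"],f["cy"]
def cloud(f):
    fl,cx,cy=K(f); z=f["range_z"]; v,u=np.mgrid[0:480,0:640]
    P=np.stack([(u-cx)/fl*z,(v-cy)/fl*z,z],-1)
    R=cv2.Rodrigues(np.array(f["rvec"],float))[0]
    W=(P-np.array(f["tvec"]).ravel())@R
    W[z<=0]=np.nan
    return W
def save(n,f): cv2.imwrite(f"pics/{n}.png",f["color"][:,:,::-1])
E
python3 - <<'E'
from h import *
import pickle
for c in ["scene","top","wrist"]:
    f=grab_frame(c); save(c+"0",f); pickle.dump(f,open(c+"0.pkl","wb"))
    if c!="wrist":
        for t in ["heart_picture","flower_picture","leaf_picture","sea_picture","rack","jar","tape","stamp"]:
            print(c,t,[(np.round(b["bbox"]).astype(int).tolist(),round(b["p"],2)) for b in boxes_of(c,t)])
print(manip.sense())
E
```

```text
pics
scene heart_picture [([273, 185, 58, 119], 0.88)]
scene flower_picture [([234, 179, 56, 117], 0.67)]
scene leaf_picture [([314, 192, 58, 123], 0.93), ([160, 207, 83, 50], 0.76), ([81, 363, 150, 116], 0.68)]
scene sea_picture [([360, 201, 54, 124], 0.65)]
scene rack [([252, 263, 183, 98], 0.86)]
scene jar [([322, 206, 12, 21], 0.67)]
scene tape [([401, 236, 32, 25], 0.95)]
scene stamp [([343, 348, 27, 48], 0.64)]
top heart_picture [([285, 244, 84, 49], 0.7)]
top flower_picture [([274, 273, 84, 56], 0.75), ([300, 213, 82, 42], 0.42)]
top leaf_picture [([302, 215, 78, 40], 0.96), ([405, 324, 100, 112], 0.67), ([195, 328, 83, 103], 0.63)]
top sea_picture [([315, 183, 74, 38], 0.59), ([278, 167, 123, 152], 0.55)]
top rack [([282, 166, 120, 151], 0.56), ([274, 275, 83, 56], 0.52)]
top jar [([238, 240, 33, 28], 0.72)]
top tape [([257, 160, 38, 44], 0.69), ([275, 278, 81, 53], 0.18)]
top stamp [([412, 226, 17, 18], 0.93)]
{'clock': 0.95, 'qpos': array([-1.51610431e+00,  2.45067003e-01,  1.55777073e+00, -1.50654351e-05,
        1.33870468e+00, -1.74065959e-01]), 'joint_velocities': array([-7.59215457e-04, -8.18919195e-04,  1.80455366e-06, -3.00116984e-04,
       -4.72636384e-05, -6.97547734e-04]), 'joint_efforts': array([ 6.06673366e-04, -4.29521942e+01, -3.26427805e+01, -1.94044114e-04,
        4.32497009e-04, -5.66155592e-06]), 'eef_pos': array([ 0.14742414, -0.63308482,  0.23132713]), 'tcp_rot': array([-0.45802118,  1.57074399, -1.80005606]), 'ft_force': array([-0.28500275, -0.06558608,  0.10297151]), 'moment': array([ 0.04297026,  0.05491289, -0.03117869]), 'gripper_width': 0.08545177782188661}
```

View pics/scene0.png

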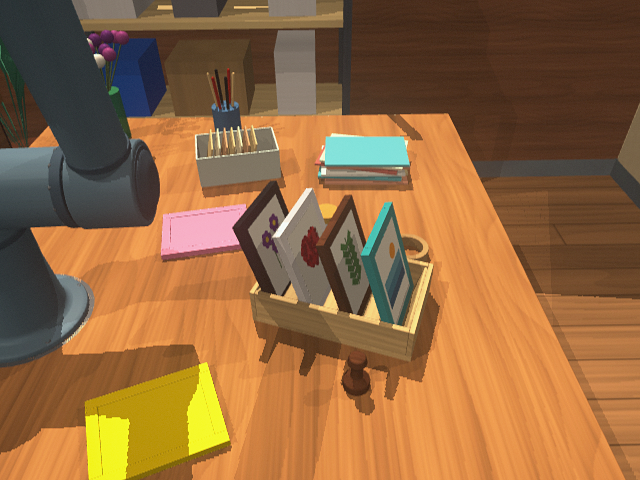

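View pics/top0.png

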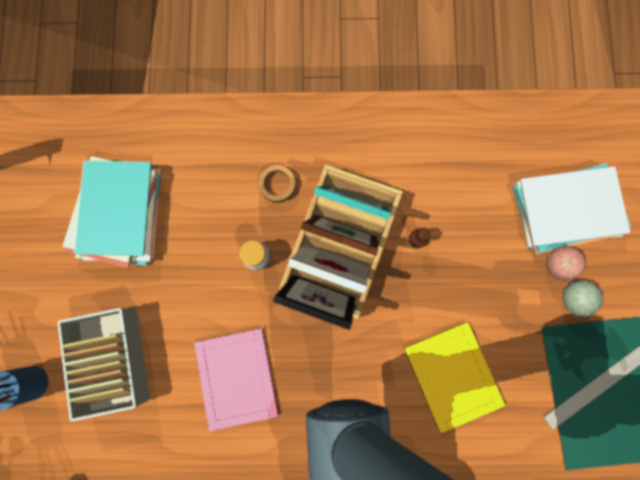

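The scene image shows, from back to front, flower (black, 262,235), heart (white, 303,245), leaf (dark brown, 345,250) and sea (turquoise, 388,260). The leaf and sea pictures need flipping. The pink pad (203,230) and yellow pad (157,420) lying flat are the look-alikes. Next I'll check an enlarged crop and measure.

```bash
python3 - <<'E'
from h import *
import pickle
s=pickle.load(open("scene0.pkl","rb")); t=pickle.load(open("top0.pkl","rb"))
cv2.imwrite("pics/crop0.png",np.hstack([cv2.resize(s["color"][170:370,225:445,::-1],None,fx=1.8,fy=1.8,interpolation=cv2.INTER_CUBIC),cv2.resize(t["color"][155:335,255:435,::-1],None,fx=2,fy=2,interpolation=cv2.INTER_CUBIC)]))if False else None
a=cv2.resize(s["color"][170:370,225:445,::-1],(396,360));b=cv2.resize(t["color"][155:335,255:435,::-1],(360,360))
cv2.imwrite("pics/crop0.png",np.hstack([a,b]))
W=cloud(t); 
# rack frame from top: points by height
m=(W[...,2]>0.165)&(W[...,2]<0.215)&(W[...,0]>0.35)&(abs(W[...,1])<0.5)
n,l,st,c=cv2.connectedComponentsWithStats(m.astype(np.uint8))
for i in range(1,n):
    if st[i,4]<25: continue
    P=W[l==i]; r=cv2.minAreaRect(P[:,:2].astype(np.float32)*1000)
    print(st[i].tolist(),np.round(np.nanmean(P,0),3),"zmax",round(P[:,2].max(),3),np.round(r[0]),np.round(r[1]),r[2])
W=cloud(s)
for n,b in dict(sea=(360,201,54,124),leaf=(314,192,58,123),heart=(273,185,58,119),flower=(234,179,56,117)).items():
    P=W[b[1]:b[1]+b[3],b[0]:b[0]+b[2]].reshape(-1,3);P=P[np.isfinite(P).all(1)]
    print(n,np.round(np.percentile(P[P[:,2]>.17],[2,50,98],axis=0),3).tolist())
E
```

```text
[314, 187, 77, 34, 654] [ 0.635 -0.003  0.194] zmax 0.201 [639.  -4.] [149.  23.] 69.69440460205078
[301, 221, 78, 36, 763] [0.569 0.021 0.192] zmax 0.201 [571.  20.] [150.  23.] 69.8497085571289
[288, 256, 79, 38, 886] [0.502 0.043 0.191] zmax 0.201 [503.  43.] [149.  23.] 69.9492416381836
[273, 291, 80, 40, 1006] [0.436 0.071 0.19 ] zmax 0.201 [437.  70.] [150.  24.] 69.73123168945312
sea [[0.608, -0.077, 0.171], [0.635, -0.02, 0.193], [0.669, 0.061, 0.198]]
leaf [[0.538, -0.076, 0.171], [0.575, -0.011, 0.191], [0.621, 0.097, 0.198]]
heart [[0.462, -0.051, 0.171], [0.509, 0.012, 0.189], [0.559, 0.128, 0.198]]
flower [[0.408, -0.028, 0.171], [0.446, 0.032, 0.189], [0.493, 0.134, 0.198]]
```

View pics/crop0.png

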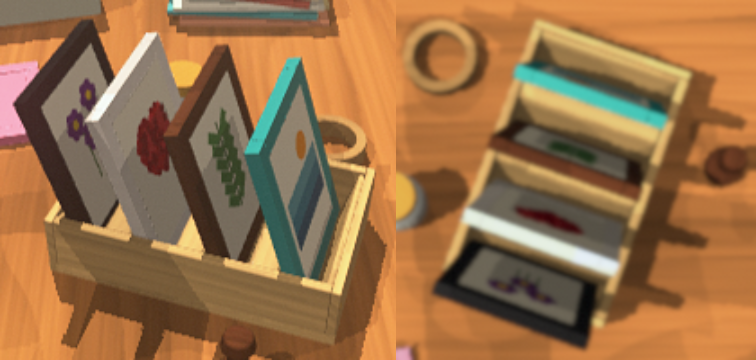

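```bash
cat >> h.py <<'E'
from scipy.spatial.transform import Rotation as Ro
yaw=np.radians(-20.2); d=np.array([np.cos(yaw),np.sin(yaw),0]); w=np.array([-np.sin(yaw),np.cos(yaw),0])
def ori(sg):
    x=np.array([0,0,-1.]); z=sg*w; return Ro.from_matrix(np.stack([x,np.cross(z,x),z],1)).as_euler('xyz')
c2=np.array([.571,.020,0]); c3=np.array([.639,-.004,0])
Z=np.array([0,0,1.])
E
python3 - <<'E'
from h import *
p=manip.sense()["eef_pos"]
for sg in(1,-1): print(sg,ori(sg),ik((c2+c3)/2+.3*Z,ori(sg)), ik(c3+.066*d+.172*Z,ori(sg)))
qs=[(np.abs(ik((c2+c3)/2+.3*Z,ori(s))[5]),s) for s in(1,-1)]
o=ori(min(qs)[1]); print(min(qs))
manip.close_gripper()
manip.line_to(p+.12*Z,velocity=.3)
manip.reach((c2+c3)/2+.30*Z,o)
s=manip.sense(); print(s["clock"],s["eef_pos"],s["gripper_width"])
f=grab_frame("top"); save("top1",f); save("wrist1",grab_frame("wrist"))
E
```

```text
1 [-1.21823982  1.57079633  0.        ] [-0.17396836  0.09196805  1.60513653  0.          1.44448807 -1.39220817] [-0.19942264  0.41352388  1.45799816  0.          1.27007061 -1.41766246]
-1 [1.92335284 1.57079633 0.        ] [-0.17396836  0.09196805  1.60513653  0.          1.44448807  1.74938448] [-0.19942264  0.41352388  1.45799816  0.          1.27007061  1.72393019]
(np.float64(1.3922081729032647), 1)
5.05 [0.60507356 0.00722715 0.30004708] -8.252834104561156e-05<sys>:0: UserWarning: Gimbal lock detected. Setting third angle to zero since it is not possible to uniquely determine all angles.
```

View pics/wrist1.png

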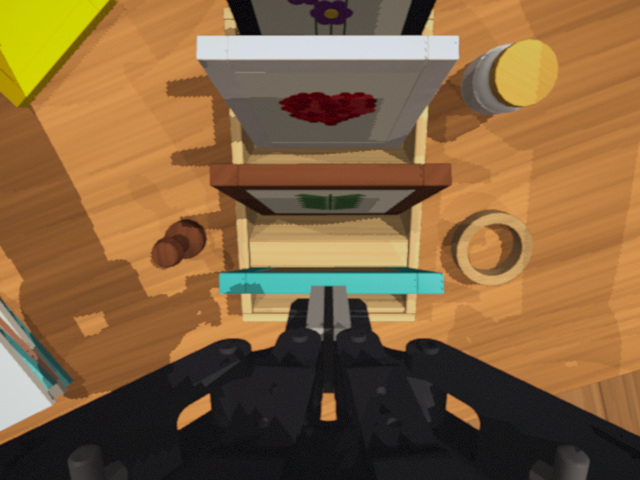

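The wrist view shows the fingers (325,310) aligned with the sea frame (330,283) and the heart, leaf and sea order confirmed. Next I descend into the gap and push the sea picture.

```bash
cat >> h.py <<'E'
def push(a,b):
    m=(a+b)/2
    print("down",manip.line_to(m+.172*Z,velocity=.1,until_force=6))
    print("push",manip.line_to(m+.102*d+.172*Z,velocity=.06,until_force=15))
    s=manip.sense(); print(s["clock"],s["eef_pos"],s["ft_force"])
    save(f"scene_p{int(s['clock'])}",grab_frame("scene"))
    manip.line_to(s["eef_pos"]-.03*d,velocity=.1)
    manip.line_to(m+.072*d+.27*Z,velocity=.15)
E
python3 - <<'E' 2>/dev/null
from h import *
push(c2,c3)
print(manip.sense()["clock"]); save("s2",grab_frame("scene"))
E
ls pics
```

```text
down False
push False
8.4333 [ 0.70055458 -0.02710013  0.17205314] [ 0.26711831 -0.07041432 -0.93419957]
9.7333
crop0.png
s2.png
scene0.png
scene_p8.png
top0.png
top1.png
wrist0.png
wrist1.png
```

View pics/s2.png

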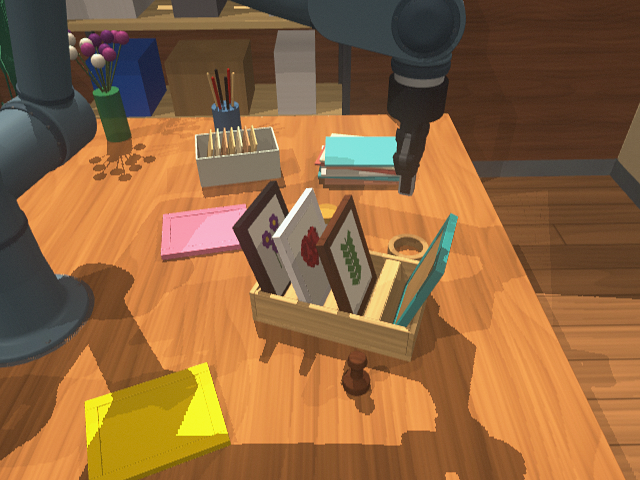

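The sea picture (430,265) now leans forward, and the other three still lean back. Next I push the leaf from the gap between heart and leaf.

```bash
python3 - <<'E' 2>/dev/null
from h import *
c1=np.array([.503,.043,0])
m=(c1+c2)/2
manip.line_to(m+.27*Z,velocity=.2)
push(c1,c2)
p=manip.sense()["eef_pos"]; manip.line_to(p+.1*Z,velocity=.2)
manip.reach([0.35,-0.45,0.40],ori(1))
manip.wait(.5)
s=manip.sense();print(s["clock"],s["eef_pos"])
f=grab_frame("scene");t=grab_frame("top");save("s3",f);save("t3",t)
import pickle
for n,g in(("scene",f),("top",t)):
    g0=pickle.load(open(n+"0.pkl","rb"))
    for k in ["heart_picture","flower_picture","jar","tape","stamp","leaf_picture","sea_picture"]:
        print(n,k,[(np.round(b["bbox"]).astype(int).tolist(),round(b["p"],2)) for b in boxes_of(n,k)][:1])
W=cloud(t)
m=(W[...,2]>0.165)&(W[...,2]<0.215)&(W[...,0]>0.35)&(W[...,1]>-.15)&(W[...,1]<.3)
n,l,st,c=cv2.connectedComponentsWithStats(m.astype(np.uint8))
for i in range(1,n):
    if st[i,4]<25: continue
    P=W[l==i]; r=cv2.minAreaRect(P[:,:2].astype(np.float32)*1000)
    print(np.round(np.nanmean(P,0),3),np.round(r[0]),np.round(r[1]),r[2])
E
```

```text
down False
push False
13.6333 [ 0.63251791 -0.0035915   0.17199476] [-0.53258678 -0.05648178  0.2716993 ]
17.9667 [ 0.35008783 -0.44994183  0.39998802]
scene heart_picture [([272, 188, 66, 117], 0.71)]
scene flower_picture [([230, 180, 60, 114], 0.82)]
scene jar [([322, 203, 18, 43], 0.84)]
scene tape []
scene stamp [([345, 350, 22, 47], 0.87)]
scene leaf_picture [([82, 362, 146, 117], 0.93)]
scene sea_picture [([392, 210, 69, 116], 0.97)]
top heart_picture [([285, 246, 83, 48], 0.56)]
top flower_picture [([275, 279, 84, 51], 0.58)]
top jar [([240, 240, 34, 31], 0.79)]
top tape [([258, 164, 36, 41], 0.66)]
top stamp []
top leaf_picture [([316, 166, 82, 76], 0.97)]
top sea_picture [([329, 134, 80, 59], 0.92)]
[ 0.733 -0.039  0.186] [734. -39.] [150.  25.] 69.66685485839844
[ 0.665 -0.015  0.187] [666. -15.] [150.  25.] 69.8831787109375
[0.502 0.044 0.191] [503.  43.] [149.  23.] 69.83704376220703
[0.436 0.07  0.19 ] [437.  70.] [150.  23.] 69.6922607421875
```

```bash
python3 -c "
import cv2,numpy as np
a=cv2.imread('pics/s3.png')[150:390,200:480];b=cv2.imread('pics/t3.png')[140:340,225:445]
cv2.imwrite('pics/c3.png',np.hstack([cv2.resize(a,(420,360)),cv2.resize(b,(378,360))]))"
```

```text
(no output)
```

View pics/c3.png

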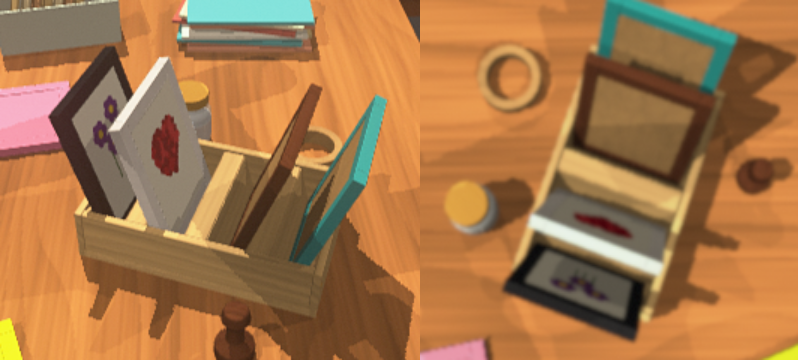

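The leaf (crop 280,170) and sea (345,180) pictures lean forward. The heart and flower tops measure the same as before, and the jar, tape and stamp are in place. Handing in.

```bash
python3 - <<'E' 2>/dev/null
from h import *
print(manip.hand_in())
E
```

```text
the job is handed in; nothing more can be done
None
```

The two pictures standing in front of the heart picture, the sea and the leaf, are now flipped forward, and the job is handed in. I pushed each from behind with the closed fingertips, the sea first and then the leaf. The arm was parked clear of the rack at about 18 s on the robot's clock.

- **Flipped pictures:** The last depth measurement puts the tops of the sea and leaf pictures about 0.1 m further forward than at the start, both leaning on the ridge in front of them.
- **Heart and flower:** Both still lean back, with their top edges within about 1 mm of where they started.
- **Jar, tape and stamp:** All three look untouched in the pictures. I compared them by eye and by network boxes only, not by measured position.
- **Forces:** Neither push reached its 15 N stop.
- **Checks that missed:** The detector did not find the tape in the last scene image or the stamp in the last top image, though both are plainly visible there. In the scene image its best match for the leaf was the yellow look-alike. I confirmed the leaf from the top view and the depth measurement instead.

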